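# Set the servo tester's dial to the red line and store it

### The job

On the grey servo tester, gently turn the black dial with a fingertip, for instance by pushing its upright orange post round, without pinching or gripping it, until the dial's white index line is in line with the red target line on the scale. Then press the green button on the tester fully down to store the setting and let go of it, leaving the dial on the line. Do not press the button before the lines match, and leave the loose parts lying on and around the tester where they are.

Things in the scene. Friction and masses are not known exactly. Their poses are not given: they have to be found in the camera images.
- tester: Servo tester: grey box with blue ends, 200 mm (its x) by 300 mm (its y) by 60 mm high, standing fixed on the bench (it cannot move). Origin: centre of its underside; z up. The coloured sockets are on its -x side. Its flat top is 60 mm above the bench; the dial is on its +y half, the green button on its -y half.
- dial_center (a point): Point on the dial's vertical turning axis, at the height of the dial's flat top face (74 mm above the bench). The dial is a black disc of 130 mm diameter, 14 mm thick, on a white scale disc of 180 mm diameter with black lines every 15 degrees.
- dial_index (a point): Outer end of the dial's white index line (4 mm wide, running radially on the dial's top face and down its rim), 66 mm from the axis, at the dial's top face; turns with the dial.
- dial_post (a point): Centre of the top of the dial's finger post: an upright orange roller of 12 mm diameter that spins freely on its own pin (so it rolls along a finger that pushes it), standing 30 mm above the dial's top face (its top is 104 mm above the bench), 45 mm from the axis, exactly opposite the index line; turns with the dial.
- target_mark (a point): Inner end of the red target line: flat on the white scale, 5 mm wide, running radially from 67 to 88 mm from the dial axis. This point is 66 mm from the axis, at the dial's rim. It does not move during the work.
- dial (a joint): Angle of the dial, rad, growing anticlockwise seen from above. At 0 the index line points along the tester's +x, the post along its -x. It turns freely both ways without stops (several turns) and stays where it is left; friction needs about 2 N at the post. The dial is light hollow plastic (110 g); pinching or knocking it with more than 30 N counts as rough.
- target (a joint): Angle of the red target line about the dial axis, rad, in the same sense and from the same zero as the dial; it is fixed during a run, 0.7 rad or more from the dial's start either way round. The lines match when dial and target are equal up to a whole turn.
- green_button (a joint): Travel of the green button, m: 0 released, 0.006 fully down; a spring returns it. Fully down takes about 5 N.
- green_button_top (a point): Centre of the top face of the green push button, 28 mm diameter, pressed straight down. It stands in a black housing on the tester's top.
- servo: Small black servo motor, 54 x 20 x 40 mm high, standing loose on the tester's top beside the button. Origin: centre of its underside. Leave alone.
- blue_tray: Blue open tray, 100 x 80 x 45 mm high, loose on the bench. Origin: centre of its underside. Leave alone.
- yellow_cover: Yellow open cover, 75 x 75 x 60 mm high, loose on the bench. Origin: centre of its underside. Leave alone.
- screwdriver: Screwdriver, 170 mm long along its x, lying on the bench on the tester's -x side. Leave alone.
- battery_pack: White battery pack, 62 x 32 x 18 mm high, loose on the bench. Origin: centre of its underside. Leave alone.
- foot_bracket: White U-shaped foot bracket, 60 x 36 x 39 mm high, loose on the bench. Origin: centre of its underside. Leave alone.

How it is judged:
By the outcome, as a careful person would: the job done as asked, in the order asked, and still so for the second after the job is handed in, with the robot touching nothing.
It also fails if it takes over 51 s, if anything falls off the work surface, if the arm or the gripper's body presses on something with over 40 N, if the wrist force passes 120 N, or if a joint passes its speed limit or range.

### The arm

A 6-joint arm with a two-finger parallel gripper is mounted at the origin on the work surface. World frame = base frame: x ahead of the robot, y to its left, z up, the work surface at z = 0. Lengths are in m, angles in rad, forces in N, time in s.
With the tool pointing down it reaches from about 0.325 to 0.9 m from the base axis. Payload 6.1 kg.
Tool frame: the origin (TCP) lies between the finger pads; the fingertips stand 11 mm ahead of it and the grasp point (between the pads) lies 8 mm behind it; z points along the fingers, y is the direction in which the jaws open and shut (so a half turn about z gives the same grasp; the last joint's range is limited). The gripper opens to 87 mm and grips with 3 to 60 N. Pads are 19 mm wide; open, the fingers measure 117 mm over their backs; the gripper's body (75 mm by 190 mm) begins 51 mm behind the grasp point.
Start: joints at [-1.445, 0.22, 1.526, -0, 1.395, -0.126], TCP at [0.156, -0.605, 0.234] pointing down, gripper open.
Joint ranges: [-2.98, 2.98], [-0.91, 2.08], [0.09, 2.57], [-1.24, 4.39], [0.2, 2.65], [-2.68, 2.68]. Speed limits (rad/s): [2.57, 2.57, 3.01, 3.14, 3.14, 3.14].

### API

Orientations are given as a 3x3 rotation matrix whose columns are the frame's x, y, z axes.
In Python, from cell import r gives the robot as it stands. The module is installed in compiled form; this text tells all that it offers.
- The arm moves only by the shell command python3 -m handwheel 'ROWS' [OPENING] [FORCE]. ROWS is JSON, a list of rows, each a list of 4 numbers: the shift along the tool's x, y, z in cm, then the turn about the tool's z in degrees. A call has 1 to 8 rows; each row shifts and turns the commanded pose from where the row before left it, along the tool's axes as they then stand; what a row does not reach is not made up. A row lasts 1/10 s, in which the tool goes at most 50 mm and 8.59 degrees, less where a joint would pass 70% of its speed; a pose out of reach is approached as far as the arm can. A call with a gripper value outside its range is refused whole. OPENING is the gripper's target within -1 to 1 (fully open at 1, half-way at 0, shut at -1), set as the call begins (- or left out, the last holds). The fingers move at their own pace and stop on an object; FORCE is the grip in N (left out, the last holds). Time passes only in rows, so rows that do not move let the fingers close. It gives the time, the measured TCP pose, the force and the opening at its end, in the units of the state.
- r.sense(): the state, without advancing time (a new reading comes with each control period).
- r.get_image(name): name is "scene" or "top"; returns a dict with "img" (400x640x3 uint8, red, green, blue), "depth" (400x640 float32, m along the optical axis (not along the pixel's ray), 0 where there is no reading), "camera_matrix" (3x3 intrinsics, pixels), "dist_coeffs" ([k1, k2, p1, p2, k3] as OpenCV has them; the pictures are not rectified), "position" and "attitude" of the camera in the world. Camera axes: x right, y down, z forward; pixel columns grow to the right and rows downward; lengths in m; the calibration is good to about 2 mm. A picture is of the moment at which its call begins.
- r.job_done(): hands the job in, once; it reports no verdict.
The state is a dict: "t": time; "joint_pos": joint angles; "joint_velocities": joint speeds; "effort": joint torques, N m; "ee_pos": TCP position; "eef_rot": TCP orientation; "ft_force": force on the tool from outside, world axes, zero at the start; "wrist_torque": the same for the moment, N m; "grip_width": finger opening in m.
Only numpy, scipy, OpenCV 4.12 (cv2) and the standard library are available. Lean on these libraries where they do the work, as an engineer would, in place of code of your own. Each camera call takes 0.05 s, during which the arm holds its last target.

## Working session

There is one attempt and no reset: what is moved stays moved. The work goes in short steps, Python scripts to look and compute and a shell command to move; the robot and the scene stay as the last step left them, time stands still between calls to the robot, and variables do not carry over. Pictures are saved under pics/ and viewed, and the job is handed in when it is done.

```bash
mkdir -p pics; cat > h.py <<'E'
import numpy as np, cv2
from cell import r
def snap(n):
    d=r.get_image(n); np.savez('%s.npz'%n,**{k:np.array(v) for k,v in d.items()}); return d
def load(n): return dict(np.load('%s.npz'%n))
def ray(d,u,v):
    p=cv2.undistortPoints(np.array([[[u,v]]],float),d['camera_matrix'],d['dist_coeffs'])[0,0]
    return np.array([p[0],p[1],1.])
def R(d):
    a=np.array(d['attitude']); return a
def onz(d,u,v,z):
    w=R(d)@ray(d,u,v); c=np.array(d['position']); return c+w*(z-c[2])/w[2]
def dep(d,u,v):
    return np.array(d['position'])+R(d)@ray(d,u,v)*d['depth'][int(round(v)),int(round(u))]
def proj(d,P):
    Rw=R(d).T; t=-Rw@np.array(d['position'])
    return cv2.projectPoints(np.atleast_2d(np.array(P,float)),cv2.Rodrigues(Rw)[0],t,d['camera_matrix'],d['dist_coeffs'])[0][:,0]
def save(img,name): cv2.imwrite('pics/'+name,img[:,:,::-1])
def crop(d,u0,u1,v0,v1,k,name): save(cv2.resize(np.ascontiguousarray(d['img'][v0:v1,u0:u1]),None,fx=k,fy=k,interpolation=cv2.INTER_CUBIC),name)
E
python3 - <<'E'
from h import *
for n in("top","scene"):
    d=snap(n); save(d['img'],n+'0.png'); print(n,d['position'],d['attitude'],d['camera_matrix'])
print(r.sense())
E
```

```text
top [0.42504321 0.05015349 0.93006038] [[-0.05042929 -0.976157    0.21112651]
 [-0.99870681  0.04792357 -0.01697157]
 [ 0.00644898 -0.21170935 -0.97731139]] [[386.75205437   0.         316.91945287]
 [  0.         386.75205437 197.7776626 ]
 [  0.           0.           1.        ]]
scene [1.07184625 0.39607666 0.92159121] [[-0.61357535  0.63371443 -0.47109586]
 [ 0.78960673  0.49755197 -0.35911452]
 [ 0.00681862 -0.59232428 -0.80567081]] [[422.60886365   0.         325.03207315]
 [  0.         422.60886365 196.81705662]
 [  0.           0.           1.        ]]
{'t': 0.1, 'joint_pos': array([-1.44511410e+00,  2.21126822e-01,  1.52747231e+00, -3.37575536e-05,
        1.39472047e+00, -1.26113044e-01]), 'joint_velocities': array([ 0.00030223, -0.00092384, -0.00295075,  0.00027668,  0.00142556,
       -0.00017057]), 'effort': array([ 1.85251956e-03, -4.95941162e+01, -3.88518226e+01,  7.00819585e-02,
        5.14977635e-02, -3.75349509e-05]), 'ee_pos': array([ 0.15562449, -0.60476295,  0.23257222]), 'eef_rot': array([[ 9.68465246e-01,  2.49148559e-01, -2.49449628e-04],
       [ 2.49148616e-01, -9.68463756e-01,  1.70916394e-03],
       [ 1.84252810e-04, -1.71741590e-03, -9.99998508e-01]]), 'ft_force': array([ 0.1095019 , -0.6185382 ,  0.00556294]), 'wrist_torque': array([-0.03007419,  0.02944794,  0.02987963]), 'grip_width': 0.08684338674111598}
```

View pics/top0.png

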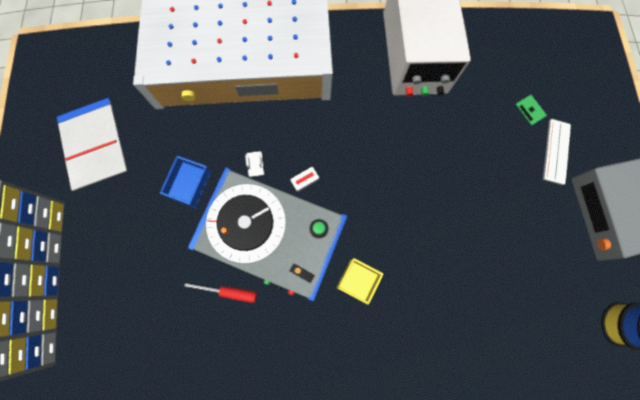

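View pics/scene0.png

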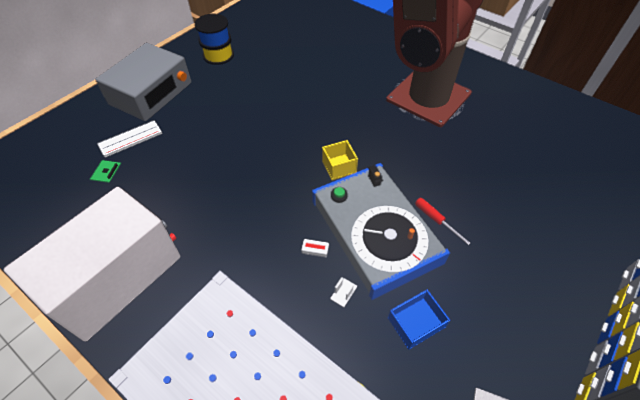

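The top view shows the dial around (245,222), the index end at about (269,208), the post at about (223,230), the red target line at about (212,221) and the button at about (319,228). I'll enlarge these.

```bash
python3 - <<'E'
from h import *
d=load('top'); crop(d,195,295,172,272,6,'tc.png')
crop(d,270,350,190,300,5,'tb.png')
d=load('scene'); crop(d,340,440,195,280,7,'sc.png')
E
```

```text
(no output)
```

View pics/tc.png

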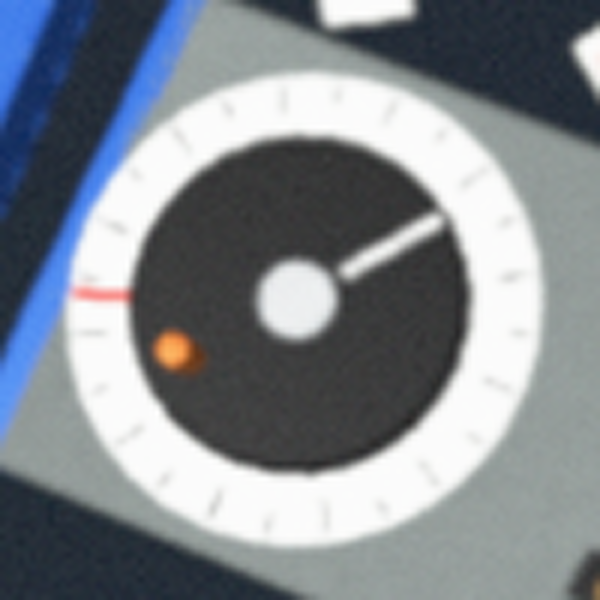

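View pics/sc.png

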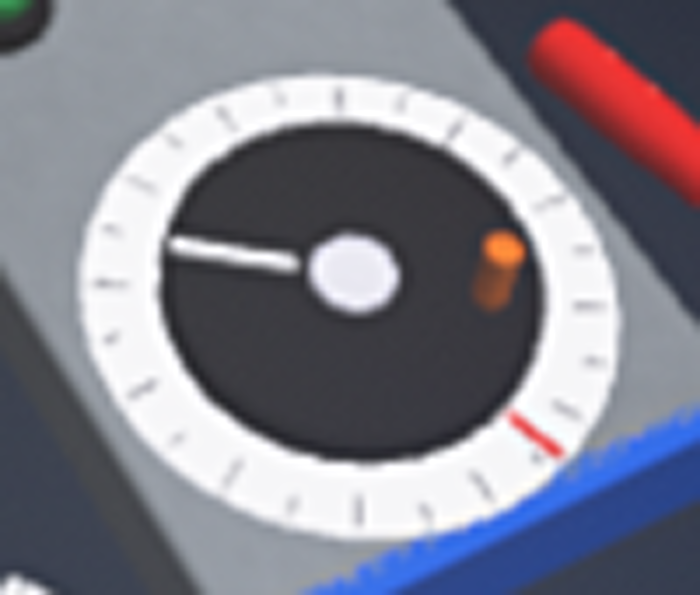

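View pics/tb.png

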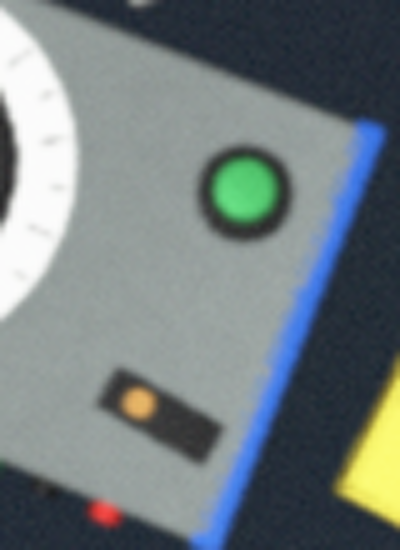

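```bash
cat >> h.py <<'E'
def circ(P):
    x,y=P[:,0],P[:,1]; s=np.linalg.lstsq(np.c_[2*x,2*y,np.ones(len(x))],x*x+y*y,rcond=None)[0]
    return s[:2],np.sqrt(s[2]+s[0]**2+s[1]**2)
def U(c,k,o): return (c+.5)/k-.5+o
E
python3 - <<'E'
from h import *
C={'top':(6,195,172,dict(idx=(442,217),idxin=(345,272),post=(172,350),r0=(130,296),r1=(74,292))),
 'scene':(7,340,195,dict(idx=(172,242),idxin=(296,264),post=(504,248),r0=(512,415),r1=(562,456)))}
rims={'top':[(132,290),(300,137),(468,300),(300,472),(185,178),(415,178),(185,420),(420,420)],
'scene':[(160,285),(340,122),(545,300),(375,462),(230,150),(470,170)]}
for n in C:
    d=load(n);k,u0,v0,p=C[n]
    g=lambda c,z: onz(d,U(c[0],k,u0),U(c[1],k,v0),z)[:2]
    c,rad=circ(np.array([g(q,.074) for q in rims[n]])); print(n,'dial',c,rad)
    a=lambda v:np.degrees(np.arctan2(v[1],v[0]))
    for q,z in(('idx',.074),('idxin',.074),('post',.104),('r0',.062),('r1',.062)):
        v=g(p[q],z)-c; print(q,g(p[q],z),np.linalg.norm(v),a(v))
    print('red dir',a(g(p['r1'],.062)-g(p['r0'],.062)),'idx dir',a(g(p['idx'],.074)-g(p['idxin'],.074)))
d=load('top')
b=(U(246,5,270),U(190,5,190)); print('btn',b,dep(d,*b),onz(d,*b,.075),onz(d,*b,.085))
b=(U(385,5,270),U(130,5,190)); b2=(U(205,5,270),U(547,5,190)); p=onz(d,*b,.06);q=onz(d,*b2,.06); print('corners',p,q,np.linalg.norm(p-q))
b=(U(160,5,270),U(416,5,190)); print('servo',dep(d,*b))
for (u,v) in ((360,283),(185,180),(375,262),(342,292)): print(dep(d,u,v))
E
```

```text
top dial [0.56346263 0.19995737] 0.06322421425303976
idx [0.59238764 0.14600647] 0.06121565220217136 -61.802646691249166
idxin [0.57321381 0.18285831] 0.019684093201422958 -60.30495272553534
post [0.54258616 0.24110818] 0.04614343233891164 116.89941703169289
r0 [0.56994897 0.26685367] 0.06721002624654948 84.46185579126556
r1 [0.57248719 0.28836717] 0.0888692001709321 84.17163893450868
red dir 83.27118829994208 idx dir -62.512254329374
scene dial [0.57104716 0.20541945] 0.06485947523140462
idx [0.59398703 0.14884997] 0.0610437862393837 -67.9266239332426
idxin [0.57546073 0.18648259] 0.01944439486480841 -76.88041194849443
post [0.54626417 0.2436329 ] 0.045546284706353204 122.96506624065822
r0 [0.57324943 0.27111392] 0.06573137040272918 88.07999398623326
r1 [0.57623634 0.29163848] 0.08637504730955367 86.55574643584906
red dir 81.7199508119682 idx dir -63.7892697521279
btn (318.8, 227.6) [0.54067307 0.03468754 0.08258736] [0.5417083  0.03454907 0.075     ] [0.54034389 0.03473157 0.085     ]
corners [ 0.56812    -0.03050553  0.06      ] [0.38702756 0.0603198  0.06      ] 0.20259247820242435
servo [0.44396652 0.07641641 0.095456  ]
[ 0.41522257 -0.05710041  0.00150654]
[0.68682997 0.36100623 0.00319341]
[ 0.46251853 -0.09691771 -0.00191325]
[ 0.39665936 -0.01352727 -0.00090048]
```

```bash
python3 - <<'E'
from h import *
for n,(u,v),z in(('top',(245,222),.062),('scene',(389,237),.062)):
    d=load(n); m=(d['img'].min(2)>175).astype(np.uint8)
    k,l,s,c=cv2.connectedComponentsWithStats(m)
    uu,vv=(245-35,222) if n=='top' else (355,235)
    best=max(range(1,k),key=lambda i:s[i,4] if (s[i,0]<u<s[i,0]+s[i,2] and s[i,1]<v<s[i,1]+s[i,3] and s[i,2]<130) else 0)
    ct=max(cv2.findContours((l==best).astype(np.uint8),0,1)[0],key=len)[:,0]
    P=np.array([onz(d,*p,z)[:2] for p in ct.astype(float)])
    for _ in range(5):
        c_,rad=circ(P); e=abs(np.hypot(*(P-c_).T)-rad); P=P[e<max(.0015,2*e.std())]
    print(n,c_,rad,len(P),s[best])
d=load('top'); print('hub',dep(d,244,221),dep(d,245,222),'dial',dep(d,245,240),dep(d,260,225))
d=load('scene'); print('hub',dep(d,390,234),'btn',dep(d,339,193))
E
python3 -m handwheel '[[2.5,-3,0,0],[2.5,-3,0,0],[2.5,-3,0,0],[2.5,-3,0,0],[2.5,-3,0,0],[2.5,-3,0,0],[2.5,-3,0,0],[2.5,-3,0,0]]' -1
```

```text
top [0.56355214 0.20067006] 0.09041466740641949 218 [ 206  184   80   80 2495]
scene [0.56791165 0.2037298 ] 0.08976182967414073 195 [ 351  206   78   66 1902]
hub [0.56497802 0.20136384 0.07297761] [0.56232683 0.19884113 0.0747027 ] dial [0.52209339 0.1995793  0.07368861] [0.55424401 0.16559317 0.07281454]
hub [0.56946749 0.20474503 0.07708851] btn [0.55054269 0.04213097 0.08253671]
t: 0.9
ee_pos: [0.2898, -0.3213, 0.2332]
eef_rot: [[0.969, 0.249, -0.0], [0.249, -0.969, 0.0], [0.0, -0.0, -1.0]]
ft_force: [1.3, 0.6, 0.7]
grip_width: 0.0309
```

```bash
python3 -m handwheel '[[3,-3.5,0,0],[3,-3.5,0,0],[3,-3.5,0,0],[3,-3.5,0,0],[3,-3.5,0,0],[3,-3.5,0,0],[3,-3.5,0,0],[3,-3.5,0,0]]' -1
```

```text
t: 1.7
ee_pos: [0.4526, 0.0099, 0.2334]
eef_rot: [[0.968, 0.249, 0.0], [0.249, -0.968, -0.0], [0.0, 0.0, -1.0]]
ft_force: [0.8, -0.3, -0.5]
grip_width: 0.0002
```

```bash
python3 -m handwheel '[[2.9,-3.45,0,0],[2.9,-3.45,0,0],[2.9,-3.45,0,0],[2.9,-3.45,0,0],[2.9,-3.45,0,0],[2.9,-3.45,0,0],[0,0,0,-6.5],[0,0,0,-6.5]]' -1
```

```text
t: 2.5
ee_pos: [0.5688, 0.2532, 0.2319]
eef_rot: [[0.884, 0.467, -0.002], [0.467, -0.884, -0.001], [-0.003, -0.0, -1.0]]
ft_force: [0.1, 0.2, -0.1]
grip_width: 0.0005
```

```bash
python3 -m handwheel '[[0,0,3.5,0],[0,0,3.5,0],[0,0,3.5,0],[0,0,2,0],[0,0,0.5,0],[0,0,0,0]]' -1; python3 - <<'E'
from h import *
for n in("top","scene"):
    d=snap(n)
crop(load('scene'),330,450,180,280,6,'s1.png')
E
```

```text
t: 3.1
ee_pos: [0.5685, 0.2515, 0.1025]
eef_rot: [[0.888, 0.461, -0.002], [0.461, -0.888, -0.001], [-0.002, -0.0, -1.0]]
ft_force: [-0.7, 0.0, 1.3]
grip_width: 0.0003
```

View pics/s1.png

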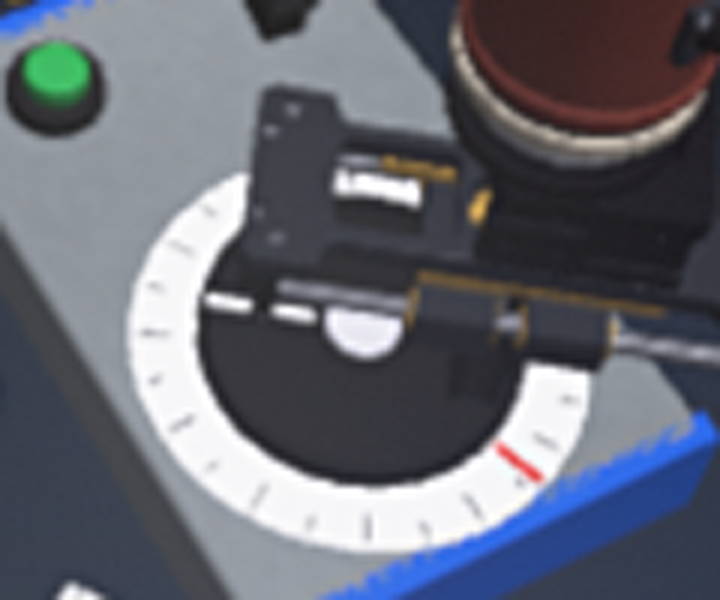

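```bash
cat > pol.py <<'E'
from h import *
s=r.sense(); v=s['ee_pos'][:2]-np.array([.5655,.202]); X=s['eef_rot'][:2,0]; Y=s['eef_rot'][:2,1]
print('t',s['t'],'tool x,y rel axis mm',1e3*v@X,1e3*v@Y,'z',s['ee_pos'][2],'yaw+90 (phi)',np.degrees(np.arctan2(X[1],X[0]))+90,'F',s['ft_force'].round(1))
E
python3 -m handwheel '[[0,-0.2,0.8,0],[0,0,0,0],[-0.3,0,0,0],[-0.3,0,0,0],[-0.2,0,0,0],[0,0,0,0]]' -1; python3 pol.py
```

```text
t: 3.8
ee_pos: [0.561, 0.2497, 0.0957]
eef_rot: [[0.888, 0.461, 0.0], [0.461, -0.888, 0.0], [0.0, 0.0, -1.0]]
ft_force: [-0.4, 0.2, 0.3]
grip_width: 0.0003
t 3.8 tool x,y rel axis mm 17.946458054412723 -44.44535497877366 z 0.09570710938074253 yaw+90 (phi) 117.42336402429382 F [-0.4  0.2  0.3]
```

```bash
python3 -m handwheel '[[-0.2,0,0,0],[-0.4,-0.12,0,-5],[-0.4,-0.12,0,-5],[-0.4,-0.12,0,-5],[-0.4,-0.12,0,-5],[-0.4,-0.12,0,-5],[-0.4,-0.12,0,-5],[0,0,0,0]]' -1; python3 pol.py
```

```text
t: 4.6
ee_pos: [0.5364, 0.2394, 0.0957]
eef_rot: [[0.538, 0.843, -0.0], [0.843, -0.538, 0.001], [0.0, -0.0, -1.0]]
ft_force: [0.1, 1.5, -0.1]
grip_width: 0.0003
t 4.6 tool x,y rel axis mm 15.8483394002324 -44.66852183805806 z 0.09569499603381357 yaw+90 (phi) 147.4689101144485 F [ 0.1  1.5 -0.1]
```

```bash
python3 -m handwheel '[[-0.4,-0.12,0,-5],[-0.4,-0.12,0,-5],[-0.4,-0.12,0,-5],[-0.4,-0.12,0,-5],[-0.4,-0.12,0,-5],[-0.4,-0.12,0,-5],[-0.4,-0.12,0,-5],[0,0,0,0]]' -1; python3 pol.py; python3 - <<'E'
from h import *
for n in("top","scene"):
    d=snap(n)
crop(load('scene'),330,450,180,280,6,'s2.png')
E
```

```text
t: 5.4
ee_pos: [0.5204, 0.2152, 0.0957]
eef_rot: [[-0.041, 0.999, 0.0], [0.999, 0.041, 0.0], [0.0, 0.0, -1.0]]
ft_force: [-0.3, -0.3, 0.0]
grip_width: 0.0005
t 5.4 tool x,y rel axis mm 15.066286180994185 -44.475208412806815 z 0.09566669212042316 yaw+90 (phi) 182.33428474383925 F [-0.3 -0.3  0. ]
```

View pics/s2.png

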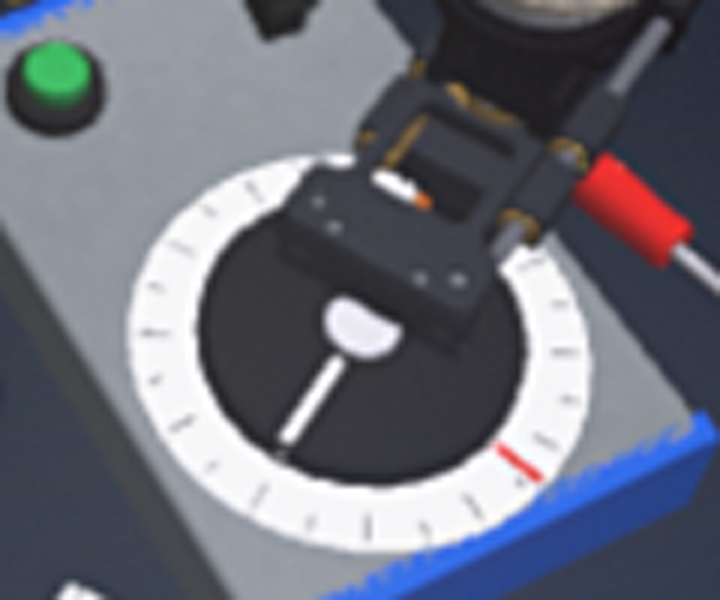

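The dial is turning with the push. The index end is now near crop (285,440) and the red line runs (500,450) to (540,480).

```bash
python3 -m handwheel '[[-0.4,-0.12,0,-5],[-0.4,-0.12,0,-5],[-0.4,-0.12,0,-5],[-0.4,-0.12,0,-5],[-0.4,-0.12,0,-5],[-0.4,-0.12,0,-5],[-0.4,-0.12,0,-5],[0,0,0,0]]' -1; python3 pol.py
```

```text
t: 6.3
ee_pos: [0.521, 0.1864, 0.0956]
eef_rot: [[-0.606, 0.795, 0.0], [0.795, 0.606, -0.0], [-0.0, 0.0, -1.0]]
ft_force: [-0.3, -0.2, 0.2]
grip_width: 0.0004
t 6.3 tool x,y rel axis mm 14.547511382206846 -44.81304072370332 z 0.09560133494896629 yaw+90 (phi) 217.30909650675565 F [-0.3 -0.2  0.2]
```

```bash
python3 -m handwheel '[[-0.4,-0.12,0,-5],[-0.4,-0.12,0,-5],[-0.4,-0.12,0,-5],[-0.4,-0.12,0,-5],[-0.4,-0.12,0,-5],[-0.4,-0.12,0,-5],[-0.4,-0.12,0,-5],[0,0,0,0]]' -1; python3 pol.py; python3 - <<'E'
from h import *
for n in("top","scene"):
    d=snap(n)
crop(load('scene'),330,450,180,280,6,'s3.png')
E
```

```text
t: 7.1
ee_pos: [0.5378, 0.1631, 0.0955]
eef_rot: [[-0.952, 0.305, -0.0], [0.305, 0.952, -0.0], [-0.0, -0.0, -1.0]]
ft_force: [-0.1, 0.6, 0.9]
grip_width: 0.0008
t 7.1 tool x,y rel axis mm 14.473802830749019 -45.512548171151806 z 0.09547983527475867 yaw+90 (phi) 252.24579832824222 F [-0.1  0.6  0.9]
```

View pics/s3.png

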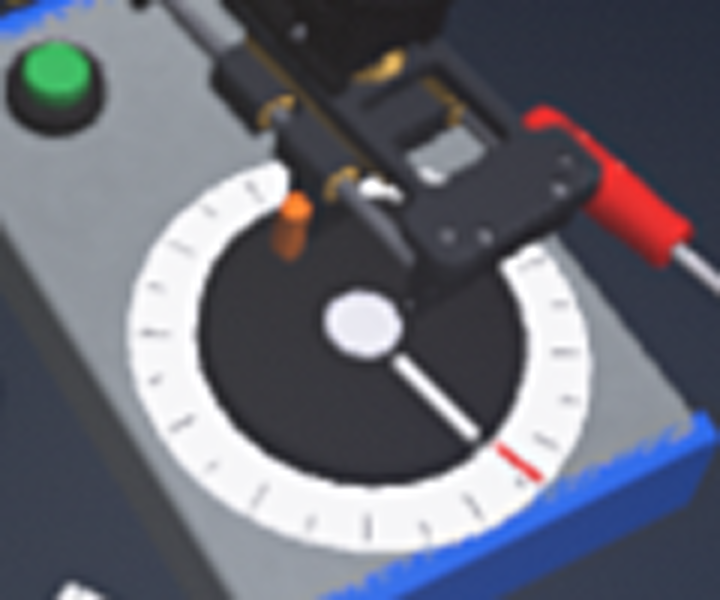

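Both the index and the red line are clear of the gripper, and they look almost aligned. I'll enlarge both views to measure the angle.

```bash
python3 - <<'E'
from h import *
crop(load('scene'),380,430,225,265,14,'s4.png')
crop(load('top'),195,275,180,250,8,'t4.png')
E
```

```text
(no output)
```

View pics/s4.png

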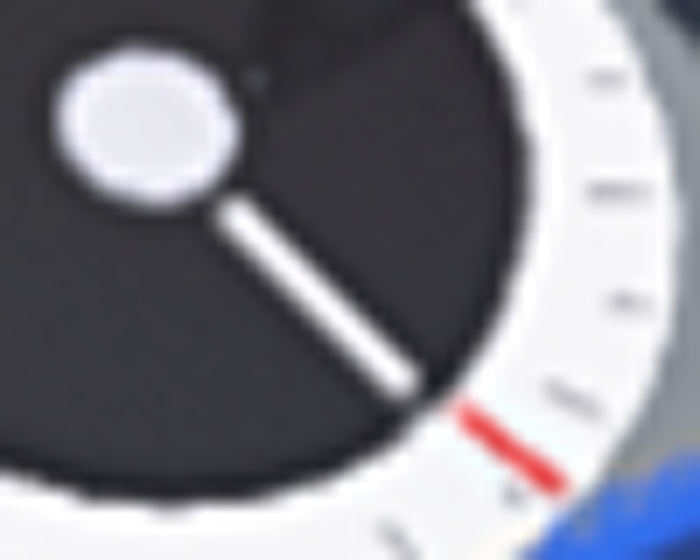

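View pics/t4.png

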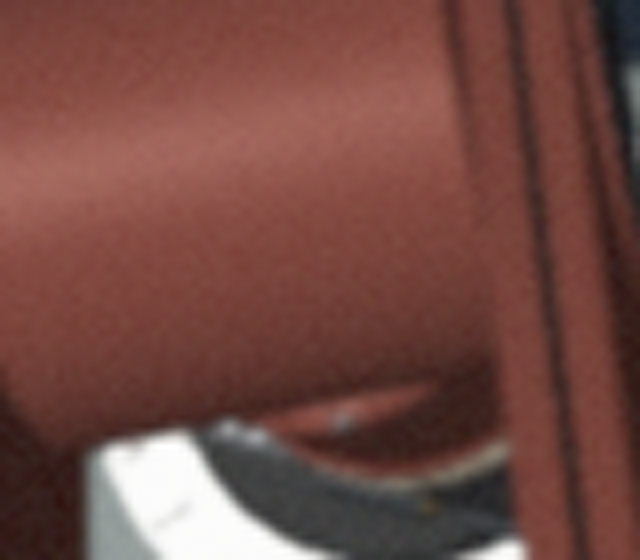

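```bash
cat > ang.py <<'E'
from h import *
import sys
# n k u0 v0 idxin idxout redin redout
def run(n,k,u0,v0,ii,io,ri,ro,zs=.0615):
    d=load(n); g=lambda c,z: onz(d,U(c[0],k,u0),U(c[1],k,v0),z)[:2]
    a=lambda v:np.degrees(np.arctan2(v[1],v[0])).round(1)
    c={'top':np.array([.56355,.20067]),'scene':np.array([.5679,.2037])}[n]
    print(n,'idx dir',a(g(io,.074)-g(ii,.074)),'by centre',a(g(io,.074)-c),np.hypot(*(g(io,.074)-c)),'| red dir',a(g(ro,zs)-g(ri,zs)),'by centre',a(g(ri,zs)-c),a(g(ro,zs)-c))
    L=lambda q,rr,z:proj(d,[[*(c+rr*np.array([np.cos(np.radians(q)),np.sin(np.radians(q))])),z]])
E
python3 - <<'E'
from ang import *
run('scene',14,380,225,(230,210),(405,383),(460,410),(562,488))
E
```

```text
scene idx dir 75.8 by centre 76.7 0.060591306963181074 | red dir 84.0 by centre 85.3 85.0
```

Scene view: the index is at about 76.3° and the red line at about 84.8°, so it needs about 8.5° more anticlockwise. I'll do it slowly.

```bash
python3 -m handwheel '[[-0.12,-0.035,0,-1.5],[-0.12,-0.035,0,-1.5],[-0.12,-0.035,0,-1.5],[-0.12,-0.035,0,-1.5],[0,0,0,0]]' -1; python3 pol.py; python3 - <<'E'
from h import *
snap('scene')
crop(load('scene'),380,430,225,265,14,'s5.png')
E
```

```text
t: 7.7
ee_pos: [0.5419, 0.1605, 0.0954]
eef_rot: [[-0.98, 0.2, -0.0], [0.2, 0.98, -0.0], [0.0, -0.0, -1.0]]
ft_force: [-0.8, 0.5, 1.0]
grip_width: 0.0005
t 7.7 tool x,y rel axis mm 14.8417716295895 -45.346683098375166 z 0.09544508099850871 yaw+90 (phi) 258.4719471308524 F [-0.8  0.5  1. ]
```

View pics/s5.png

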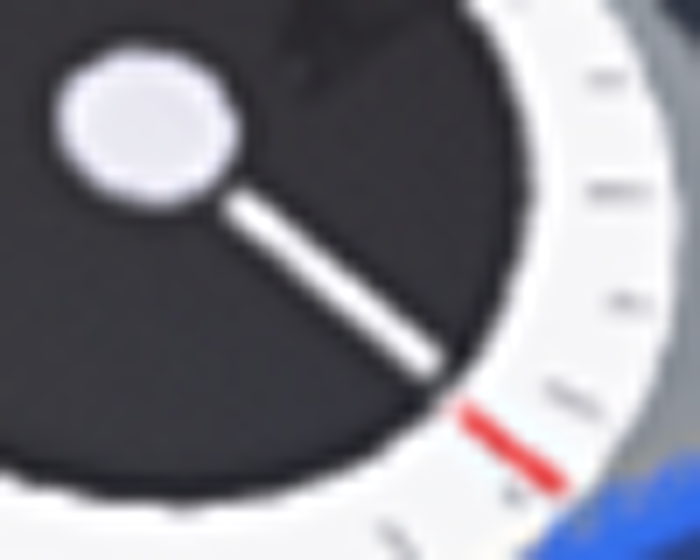

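```bash
python3 - <<'E'
from ang import *
run('scene',14,380,225,(233,204),(433,361),(460,410),(562,488))
E
```

```text
scene idx dir 83.0 by centre 82.8 0.06092091761513601 | red dir 84.0 by centre 85.3 85.0
```

```bash
python3 -m handwheel '[[-0.05,-0.015,0,-0.6],[-0.05,-0.015,0,-0.6],[0,0,0,0],[0.4,0,0,0],[1,0,0,0],[0,0,-2,0],[0,0,-4,0],[0,0,-4,0]]' -1
```

```text
t: 8.55
ee_pos: [0.5276, 0.1626, 0.1959]
eef_rot: [[-0.984, 0.18, -0.002], [0.18, 0.984, -0.0], [0.002, -0.001, -1.0]]
ft_force: [1.5, 0.4, 0.2]
grip_width: 0.0005
```

```bash
python3 -m handwheel '[[2,4,-2,0],[2,4,0,0],[2,4,0,0],[1,4,0,0],[0,4,0,0],[0,4,0,0],[0,0,0,0]]' -1;  python3 - <<'E'
from h import *
snap('scene');snap('top'); print(r.sense()['t'])
crop(load('scene'),380,430,225,265,14,'s6.png')
crop(load('top'),200,280,180,250,8,'t6.png')
E
```

```text
t: 9.25
ee_pos: [0.5024, 0.4154, 0.2149]
eef_rot: [[-0.984, 0.176, 0.0], [0.176, 0.984, 0.002], [0.0, 0.002, -1.0]]
ft_force: [-1.0, -0.5, -0.3]
grip_width: 0.0005
9.35
```

View pics/s6.png

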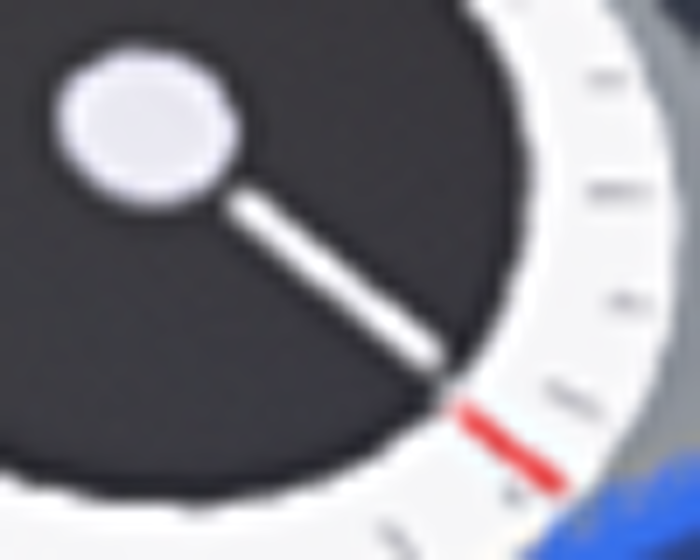

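View pics/t6.png

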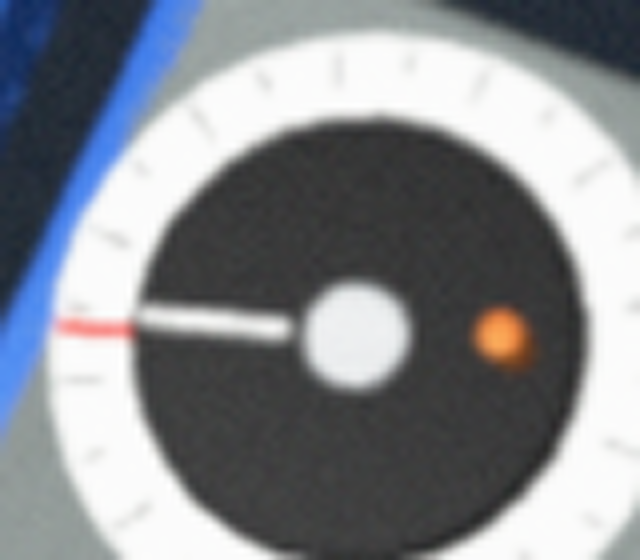

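```bash
cat > fit.py <<'E'
from h import *
def fit(n,c,lo=70,hi=100):
    d=load(n); im=d['img'].astype(np.float32); q=np.arange(lo,hi,.1)
    def prof(rs,z,f):
        out=[]
        for rr in rs:
            P=np.c_[c[0]+rr*np.cos(np.radians(q)),c[1]+rr*np.sin(np.radians(q)),np.full(len(q),z)]
            uv=proj(d,P).astype(np.float32); s=cv2.remap(f,uv[:,:1],uv[:,1:],cv2.INTER_LINEAR)[:,0]
            s=s-np.median(s); s[s<.4*s.max()]=0; out.append((q*s).sum()/s.sum())
        return np.array(out)
    br=im.mean(2); rd=im[:,:,0]-im[:,:,1]
    R1=np.array([.026,.032,.038,.044,.050,.056]);R2=np.array([.071,.075,.079,.083])
    a=prof(R1,.074,br); b=prof(R2,.0615,rd)
    # centre-independent: lines
    ln=lambda R,a:np.degrees(np.arctan2(*np.polyfit(R*np.cos(np.radians(a)),R*np.sin(np.radians(a)),1)[:1],1)) 
    print(n,'idx',a.round(1),'red',b.round(1))
    return R1,a,R2,b
if __name__=='__main__':
    for n,c in(('top',(.56355,.20067)),('scene',(.5679,.2037))):
        R1,a,R2,b=fit(n,c)
        # perpendicular offsets: R*sin(ang-ref)= e + R*(theta-ref); common e, separate theta
        ref=85; y=np.r_[R1*np.radians(a-ref),R2*np.radians(b-ref)]
        A=np.zeros((len(y),3));A[:,0]=1;A[:len(R1),1]=R1;A[len(R1):,2]=R2
        s=np.linalg.lstsq(A,y,rcond=None)[0]; print('e mm',s[0]*1e3,'idx',ref+np.degrees(s[1]),'red',ref+np.degrees(s[2]),'diff red-idx',np.degrees(s[2]-s[1]),'e=0 diff',b.mean()-a[-3:].mean())
E
python3 fit.py
```

```text
top idx [81.7 81.5 81.4 81.5 81.8 81.8] red [84.3 84.4 84.4 84.2]
e mm -0.2225256899486797 idx 81.9738199021284 red 84.4858993337091 diff red-idx 2.5120794315806996 e=0 diff 2.597143143972829
scene idx [85.2 84.4 83.9 83.7 83.5 83.4] red [85.1 85.  85.  85. ]
e mm 1.4099530397030209 idx 81.88851823718531 red 83.96452112150524 diff red-idx 2.076002884319934 e=0 diff 1.4959669706312013
```

```bash
python3 -m handwheel '[[-1,-4,0,-2.4],[-2,-4,0,0],[-2,-4,0,0],[-2,-4,0,0],[0,-4,0,0],[0,-4,0,0],[0,0,0,0]]' -1;  python3 pol.py
```

```text
t: 10.05
ee_pos: [0.5368, 0.1584, 0.2157]
eef_rot: [[-0.99, 0.145, -0.0], [0.145, 0.99, -0.002], [-0.0, -0.002, -1.0]]
ft_force: [-0.4, 0.8, 0.0]
grip_width: 0.0006
t 10.05 tool x,y rel axis mm 22.106343432365048 -47.31758938381231 z 0.21569337889615225 yaw+90 (phi) 261.69114154393947 F [-0.4  0.8  0. ]
```

```bash
python3 -m handwheel '[[0.5,0.2,3,0],[0,0,4,0],[0,0,3.5,0],[0,0,1.5,0],[0,0,0,0],[0,0,0,0]]' -1;  python3 pol.py
```

```text
t: 10.65
ee_pos: [0.5338, 0.1666, 0.097]
eef_rot: [[-0.99, 0.139, 0.002], [0.139, 0.99, 0.0], [-0.002, 0.001, -1.0]]
ft_force: [-0.2, 0.3, 0.8]
grip_width: 0.0002
t 10.65 tool x,y rel axis mm 26.465217052482238 -39.47331962119563 z 0.09695309074821068 yaw+90 (phi) 262.021277711116 F [-0.2  0.3  0.8]
```

```bash
python3 -m handwheel '[[0,-0.5,0,0],[-0.3,0,0,0],[-0.3,0,0,0],[-0.2,0,0,0],[-0.15,0,0,0],[-0.1,0,0,0],[0,0,0,0]]' -1;  python3 pol.py; python3 - <<'E'
from h import *
snap('scene')
E
python3 - <<'E'
from fit import *
fit('scene',(.5679,.2037))
E
```

```text
t: 11.35
ee_pos: [0.5427, 0.1601, 0.0954]
eef_rot: [[-0.99, 0.139, -0.0], [0.139, 0.99, -0.0], [0.0, -0.0, -1.0]]
ft_force: [0.3, 0.5, -0.2]
grip_width: 0.0007
t 11.35 tool x,y rel axis mm 16.739365593148182 -44.696449451628354 z 0.09544957397901992 yaw+90 (phi) 262.02807748982696 F [ 0.3  0.5 -0.2]
scene idx [85.2 84.4 84.3 83.9 83.5 83.4] red [85.1 85.  85.  85. ]
```

```bash
python3 -m handwheel '[[-0.1,0,0,0],[-0.08,0,0,0],[0,0,0,0]]' -1;  python3 pol.py; python3 - <<'E'
from h import *
snap('scene')
E
python3 - <<'E'
from fit import *
fit('scene',(.5679,.2037))
E
```

```text
t: 11.7
ee_pos: [0.5442, 0.1599, 0.0954]
eef_rot: [[-0.99, 0.139, -0.001], [0.139, 0.99, 0.0], [0.001, -0.0, -1.0]]
ft_force: [-1.9, -0.2, 0.0]
grip_width: 0.0005
t 11.7 tool x,y rel axis mm 15.213273653765635 -44.690541679343674 z 0.0953648202085901 yaw+90 (phi) 262.0293185101358 F [-1.9 -0.2  0. ]
scene idx [87.1 86.4 85.8 85.7 85.4 85.1] red [85.1 85.  85.  85. ]
```

```bash
python3 -m handwheel '[[-0.04,0,0,0],[0,0,0,0],[0.4,0,0,0],[1,0,0,0],[0,0,-2,0],[0,0,-4,0],[0,0,-4,0],[0,0,-2,0]]' -1; python3 -m handwheel '[[2,4,0,0],[2,4,0,0],[2,4,0,0],[1,4,0,0],[0,4,0,0],[0,4,0,0],[0,0,0,0]]' -1;  python3 - <<'E'
from h import *
snap('scene');snap('top'); print(r.sense()['t'])
crop(load('scene'),380,430,225,265,14,'s7.png')
crop(load('top'),200,280,180,250,8,'t7.png')
E
python3 fit.py
```

```text
t: 12.55
ee_pos: [0.5322, 0.1621, 0.2199]
eef_rot: [[-0.99, 0.139, 0.006], [0.139, 0.99, 0.001], [-0.006, 0.002, -1.0]]
ft_force: [0.3, 0.6, 0.5]
grip_width: 0.0002
t: 13.25
ee_pos: [0.4939, 0.4131, 0.215]
eef_rot: [[-0.991, 0.135, 0.0], [0.135, 0.991, 0.002], [0.0, 0.002, -1.0]]
ft_force: [-0.3, -0.5, 0.3]
grip_width: 0.0004
13.35
top idx [83.5 84.1 84.  84.3 84.2 84.3] red [84.4 84.4 84.5 84.2]
e mm -0.48246403535576204 idx 84.80303278548293 red 84.72719369964817 diff red-idx -0.07583908583476559 e=0 diff 0.10986758699677068
scene idx [87.7 86.8 86.7 86.1 86.1 85.7] red [85.1 85.  85.  85. ]
e mm 1.5625411576046198 idx 84.16075072822136 red 83.85330419082489 diff red-idx -0.3074465373964647 e=0 diff -0.9318863079352155
```

View pics/s7.png

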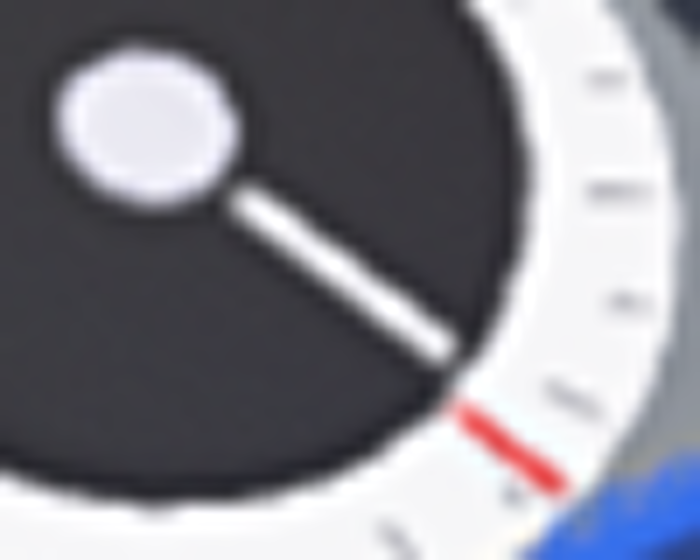

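View pics/t7.png

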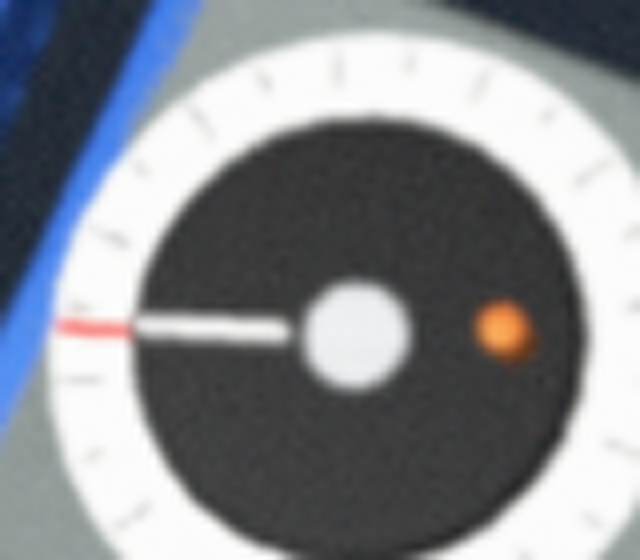

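The lines now match: top view fit −0.1°, scene view −0.3°. Next I'll measure the button.

```bash
python3 - <<'E'
from h import *
for n in('top','scene'):
    d=load(n); im=d['img'].astype(int); m=((im[:,:,1]-im[:,:,0]>50)&(im[:,:,1]-im[:,:,2]>30)).astype(np.uint8)
    k,l,s,c=cv2.connectedComponentsWithStats(m)
    for i in range(1,k):
        if s[i,4]>60: print(n,s[i],c[i],dep(d,*c[i]),onz(d,*c[i],.0825))
d=load('top'); 
for v in range(214,242,2): print(v,[round(float(dep(d,u,v)[2])*1e3) for u in range(305,334,2)])
crop(load('scene'),320,360,175,210,14,'sb.png')
E
```

```text
top [516  95  31  30 451] [531.42350333 109.08203991] [ 0.8395348  -0.55269971  0.00589353] [ 0.80517657 -0.50272772  0.0825    ]
top [312 222  14  13 135] [318.45185185 227.65185185] [0.54044445 0.03548001 0.08369933] [0.54060798 0.03545922 0.0825    ]
scene [ 90 160  31  22 352] [104.00852273 170.81818182] [ 0.84496922 -0.55199024  0.00474584] [ 0.86420979 -0.4715883   0.0825    ]
scene [334 187  11  10  89] [339.         191.47191011] [0.54723495 0.03962948 0.08333679] [0.54671126 0.03927366 0.0825    ]
214 [59, 59, 61, 58, 61, 61, 60, 60, 61, 59, 57, 59, 59, 60, 58]
216 [59, 59, 61, 58, 59, 60, 58, 58, 59, 59, 61, 61, 58, 59, 60]
218 [60, 59, 59, 60, 62, 57, 58, 60, 61, 62, 59, 65, 62, 59, 61]
220 [59, 59, 60, 59, 70, 71, 71, 74, 70, 74, 61, 59, 61, 59, 59]
222 [60, 58, 59, 71, 70, 83, 84, 79, 77, 72, 70, 60, 58, 60, 60]
224 [57, 59, 60, 73, 79, 81, 82, 82, 81, 78, 69, 70, 61, 57, 62]
226 [60, 58, 71, 74, 79, 82, 81, 84, 80, 84, 71, 72, 58, 60, 58]
228 [58, 60, 73, 71, 79, 86, 80, 81, 85, 81, 71, 71, 60, 59, 58]
230 [59, 60, 71, 72, 80, 83, 81, 83, 83, 80, 71, 70, 59, 60, 59]
232 [59, 60, 59, 72, 69, 79, 82, 82, 79, 73, 66, 63, 60, 60, 60]
234 [58, 59, 60, 71, 72, 70, 71, 71, 71, 74, 72, 58, 930, 59, 57]
236 [58, 59, 58, 58, 68, 72, 74, 72, 71, 69, 64, 60, 58, 61, 62]
238 [59, 59, 62, 59, 59, 59, 60, 61, 59, 59, 60, 59, 57, 59, 60]
240 [59, 61, 59, 59, 62, 58, 58, 62, 59, 62, 58, 60, 61, 59, 61]
```

View pics/sb.png

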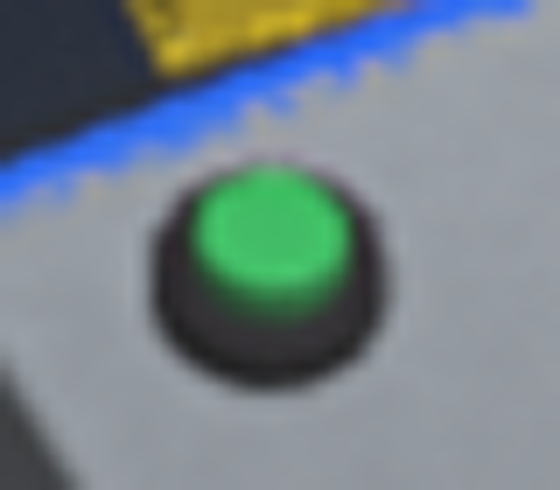

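```bash
python3 -m handwheel '[[-1.1,-4,0,0],[-1.1,-4,0,0],[-1.1,-4,0,0],[-1.1,-4,0,0],[-1.1,-4,0,0],[-1.1,-4,0,0],[-1.1,-4,0,0],[-1.1,-4,0,0]]' -1; python3 -m handwheel '[[-1.1,-4,0,0],[0,0,0,0],[0,0,0,0]]' -1
```

```text
t: 14.15
ee_pos: [0.5369, 0.0771, 0.2159]
eef_rot: [[-0.99, 0.14, 0.001], [0.14, 0.99, -0.0], [-0.001, -0.0, -1.0]]
ft_force: [0.2, -0.3, 0.5]
grip_width: 0.0003
t: 14.45
ee_pos: [0.5425, 0.0371, 0.2157]
eef_rot: [[-0.99, 0.143, 0.0], [0.143, 0.99, 0.0], [-0.0, 0.0, -1.0]]
ft_force: [-0.8, 0.8, 0.2]
grip_width: 0.0005
```

Centred over the button. I'll lower to just above it (TCP z about 0.098), then press in small steps.

```bash
python3 -m handwheel '[[0,0,3.5,0],[0,0,3.5,0],[0,0,3,0],[0,0,1.5,0],[0,0,0.2,0],[0,0,0,0],[0,0,0,0]]' -1; python3 -m handwheel '[[0,0,0.3,0],[0,0,0.3,0],[0,0,0.2,0],[0,0,0,0]]' -1
```

```text
t: 15.15
ee_pos: [0.5445, 0.039, 0.1005]
eef_rot: [[-0.99, 0.138, 0.003], [0.138, 0.99, -0.0], [-0.003, 0.0, -1.0]]
ft_force: [0.1, -0.1, -0.0]
grip_width: 0.0006
t: 15.55
ee_pos: [0.5438, 0.0387, 0.091]
eef_rot: [[-0.99, 0.139, 0.001], [0.139, 0.99, 0.0], [-0.001, 0.0, -1.0]]
ft_force: [0.9, -0.6, 2.7]
grip_width: 0.0002
```

```bash
python3 -m handwheel '[[0,0,0.15,0],[0,0,0.1,0],[0,0,0,0]]' -1; python3 -m handwheel '[[0,0,0.1,0],[0,0,0,0]]' -1;python3 -m handwheel '[[0,0,0.1,0],[0,0,0,0]]' -1
```

```text
t: 15.85
ee_pos: [0.5438, 0.0388, 0.0885]
eef_rot: [[-0.99, 0.139, 0.001], [0.139, 0.99, -0.0], [-0.001, 0.0, -1.0]]
ft_force: [2.4, 1.2, 3.2]
grip_width: 0.0007
t: 16.05
ee_pos: [0.5438, 0.0388, 0.0875]
eef_rot: [[-0.99, 0.139, 0.002], [0.139, 0.99, -0.0], [-0.002, 0.0, -1.0]]
ft_force: [3.3, -0.2, 5.3]
grip_width: 0.0005
t: 16.25
ee_pos: [0.5438, 0.0388, 0.0873]
eef_rot: [[-0.99, 0.139, 0.001], [0.139, 0.99, -0.0], [-0.001, 0.0, -1.0]]
ft_force: [1.1, -0.4, 10.6]
grip_width: 0.0004
```

It has bottomed out: the force jumped to 10.6 N while z stayed put. One small firm step, then release and move away.

```bash
python3 -m handwheel '[[0,0,0.05,0],[0,0,0,0],[0,0,0,0]]' -1; python3 -m handwheel '[[0,0,-0.6,0],[0,0,-1.5,0],[0,0,-3,0],[0,0,-4,0],[0,0,-3,0],[0,-4,0,0],[0,-4,0,0],[0,-4,0,0]]' -1; python3 -m handwheel '[[0,-4,0,0],[0,-4,0,0],[0,-4,0,0],[0,0,0,0],[0,0,0,0]]' -1; python3 - <<'E'
from h import *
snap('scene');snap('top'); print(r.sense()['t'])
save(load('scene')['img'],'s8.png')
save(load('top')['img'],'t8.png')
d=load('top'); print(np.median([dep(d,u,v)[2] for u in range(316,322) for v in range(225,231)]))
E
python3 fit.py
```

```text
t: 16.55
ee_pos: [0.5439, 0.0388, 0.0872]
eef_rot: [[-0.99, 0.139, 0.001], [0.139, 0.99, -0.0], [-0.001, 0.0, -1.0]]
ft_force: [-1.6, 0.9, 14.0]
grip_width: 0.0001
t: 17.35
ee_pos: [0.5252, -0.0807, 0.2067]
eef_rot: [[-0.991, 0.137, -0.002], [0.137, 0.991, 0.0], [0.002, 0.0, -1.0]]
ft_force: [0.2, -0.1, 0.3]
grip_width: 0.0008
t: 17.85
ee_pos: [0.5088, -0.1991, 0.206]
eef_rot: [[-0.99, 0.141, -0.002], [0.141, 0.99, 0.002], [0.002, 0.001, -1.0]]
ft_force: [-0.3, 0.3, -0.6]
grip_width: 0.0006
17.95
0.08191362281064307
top idx [83.5 84.1 84.  84.2 84.2 84.3] red [84.4 84.4 84.5 84.2]
e mm -0.5002126028618464 idx 84.82006153655426 red 84.735389030798 diff red-idx -0.08467250575626147 e=0 diff 0.1150706725839683
scene idx [87.7 86.8 86.7 86.1 86.1 85.7] red [85.1 85.  85.  85. ]
e mm 1.570542826172962 idx 84.15201389122271 red 83.85316251764253 diff red-idx -0.29885137358018965 e=0 diff -0.9258416190698568
```

View pics/t8.png

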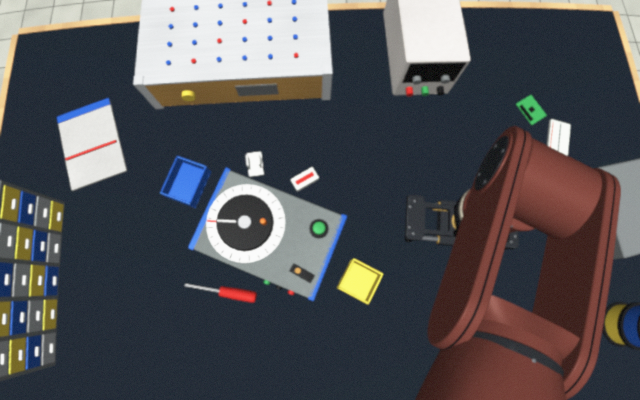

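View pics/s8.png

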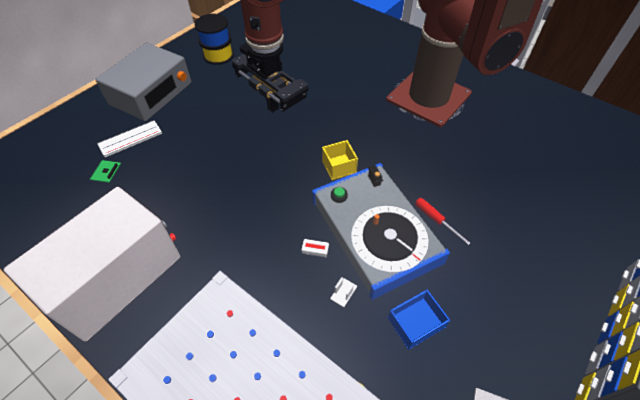

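The arm is clear. The index still points at the red line (top view, (235,221) to (212,221)), the button is back up at (319,228), and the loose parts have not moved. Handing in.

```bash
python3 -c "
from cell import r
r.job_done(); print(r.sense()['t'])"
```

```text
the job is handed in; nothing more can be done
the job is handed in; nothing more can be done
```

I turned the dial onto the red target line and then stored the setting with the green button. I handed the job in at about 18 s, with the arm clear of everything.

- **Dial:** I pushed the orange post with the closed fingertips about 147° anticlockwise and finished with small nudges. Contact force stayed at about 2 N in the readings after each move.
- **Alignment:** After the press, the fits that correct for centre error put the index within 0.1° (top camera) and 0.3° (scene camera) of the red line. A cruder scene estimate without that correction gave 0.9°.
- **Button:** I pressed it only after the lines matched. It stopped moving at its end stop with 14 N on it. After release its top read 82 mm above the bench, the same as before the press.
- **Loose parts:** In the last pictures they all lie where they were at the start.

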